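Lay the bench kit back on its outline pads

ROBOT

A 6-joint arm with a two-finger parallel gripper is mounted at the origin on a cart in front of the work surface, level with it; the furniture and walls round the work are solid. World frame = base frame: x ahead of the robot, y to its left, z up, the work surface at z = 0. Lengths are in m, angles in rad, forces in N, time in s.
With the tool pointing down it reaches from about 0.325 to 0.9 m from the base axis. Payload 3.5 kg.
Tool frame: the origin (TCP) lies at the very end of the fingers, on their centre line; the grasp point (between the pads) lies 19 mm behind it; z points along the fingers, y is the line along which they close (so a half turn about z gives the same grasp; the last joint's range is limited). The gripper opens to 85 mm and grips with 20 to 120 N. Pads are 22 mm wide; open, the fingers measure 114 mm over their backs; the gripper's body (76 mm by 85 mm) begins 54 mm behind the grasp point. The pads swing forward as they close: fully open they stand 13 mm farther back than shut.
Start: joints at [-1.252, 0.276, -0.026, 1.268, 0, 1.467], TCP at [0.256, -0.57, 0.231] pointing down, gripper open.
Joint ranges: [-3.12, 3.12], [-0.85, 1.88], [-1.08, 1.24], [-1.95, 2.15], [-1.57, 1.53], [-3.14, 3.14]. Speed limits (rad/s): [2.57, 2.57, 3.14, 3.14, 3.14, 3.14].

INTERFACE

Orientations are given as a rotation vector (axis times angle).
In Python, from plant import robot, capture, calibration, regions_of gives the robot as it stands. The module is installed in compiled form; this text tells all that it offers.
- The arm moves only by the tool arm_command, never from a script. Its argument "targets" is a list of rows, each a list of 6 numbers: the shift along the tool's x, y, z in m, then the turn, a rotation vector about the tool's x, y, z in degrees. A call has 1 to 8 rows; each row shifts and turns the commanded pose from where the row before left it, along the tool's axes as they then stand; what a row does not reach is not made up. A row lasts 1/8 s, in which the tool goes at most 62.5 mm and 10.7 degrees, less where a joint would pass 70% of its speed; a pose out of reach is approached as far as the arm can. A call is refused whole if a number of a shift passes 0.0625 or a number of a turn 10.7, either way. A call with a gripper value outside its range is refused whole. "jaw" is the opening, from -1 (shut) to 1 (fully open), set as the call begins (left out, the last holds). The fingers move at their own pace and stop on an object; the grip force is fixed at half the most. Time passes only in rows, so rows that do not move let the fingers close. It gives the time, the measured TCP pose, the force, the opening and the grip force at its end, in the units of the state.
- robot.state(): the state, without advancing time (a new reading comes with each control period).
- capture(name): name is "scene" or "side" or "wrist"; returns the picture (400x640x3 uint8, red, green, blue); there is no depth.
- calibration(name): a dict with "fov_y" (degrees; the focal length in pixels is half the picture's height over the tangent of half this angle, whatever the lens; pixels are square), "cx", "cy" (the principal point, pixels), "dist_coeffs" ([k1, k2, p1, p2, k3] as OpenCV has them; the pictures are not rectified), "view" (4x4, takes a point from world to camera coordinates). Camera axes: x right, y down, z forward; pixel columns grow to the right and rows downward; lengths in m; the calibration is good to about 2 mm. A picture is of the moment at which its call begins: read the wrist's pose just before it. calibration takes no time and is no camera call; for the wrist camera it gives the pose at the moment of the call.
- robot.close_job(): hands the job in; it is judged then, once.
Trained networks look in the newest picture that a camera, given by its name, has taken for a name from the list of things; names that differ only in an ending like _2 or _b are one class to them, and where a whole thing is asked for, a point or a joint stands for the part that bears it (a point fixed in the world has none). Each returns a list of dicts, best first, with "conf" (0 to 1); they miss things now and then, are a little off and sometimes report something else, mostly with a low value. They report only what shows in the picture. A call takes as long as a camera call. They do not tell look-alikes from the thing itself.
- regions_of(camera, query): "mask" (400x640 bool, what is visible of it) and "bbox" ([left, top, width, height] in pixels, round what is visible of it).
The state is a dict: "time": time; "joint_pos": joint angles; "dq": joint speeds; "joint_efforts": joint torques, N m; "ee_pos": TCP position; "ee_rot": TCP orientation; "force": force on the tool from outside, world axes, zero at the start; "moment": the same for the moment, N m; "finger_gap": finger opening in m; "gripper_force": force on a finger pad.
Only numpy, scipy, OpenCV 4.12 (cv2) and the standard library are available. Lean on these libraries where they do the work, as an engineer would, in place of code of your own. Each camera call takes 0.05 s, during which the arm holds its last target. There are 200 camera calls.

TASK

Tidy the kit for the next measurement by laying each thing on the green foam pad printed for it: the blue cuvette box on the blue rectangle, the cream adaptor on the cream rectangle and the marker pen on the red and white bar, each covering its print and turned in line with it (either way round will do), and the red pipette bulb with its round part centred on the red disc. Keep the open cuvette box level while you carry it.

Things in the scene. Friction and masses are not known exactly. Their poses are not given: they have to be found in the camera images.
- cuvette_box_center (a point): open blue box holding a row of pale cuvettes, 60 x 110 x 36 mm (its side walls 32 mm high), loose on the bench. Point at its middle, 18 mm above its underside; x across the short side (60 mm, the way to grasp it), y along the long side, z up
- adaptor_center (a point): cream plastic connector adaptor with a dark foot and two small lugs on top, 55 x 82 x 50 mm, loose. Widest (56 mm) between 10 and 22 mm above its underside, narrowing above. Point at its middle, 25 mm above its underside; x across the short side (the way to grasp it), y along the long side, z up
- pipette_bulb_center (a point): red rubber pipette bulb lying on its side, 81 mm long with its stem, 41 mm thick; it does not roll. Point at the middle of the round part, 20 mm above the bench; the stem points along -x of this point, y is across it (the way to grasp it: the fingers meet firm resistance at a width of about 28 mm), z up
- marker_center (a point): white marker pen with a red cap, lying, 135 mm long, 17 mm thick. Point at its middle, 8 mm above its underside; y along its length, x and z across it (it may turn a little about its length)
- box_pad: fixed flat dark green foam pad, 3 mm thick, 130 x 80 mm, with a blue rectangle of 110 x 60 mm printed on it for the cuvette box. Origin at the middle of the pad and of its mark, on the bench (underside); x along the pad's long side, y across, z up
- adaptor_pad: fixed flat dark green foam pad, 3 mm thick, 102 x 75 mm, with a cream rectangle of 82 x 55 mm printed on it for the adaptor. Origin at the middle of the pad and of its mark, on the bench (underside); x along the pad's long side, y across, z up
- bulb_pad: fixed flat dark green foam pad, 3 mm thick, round, 70 mm diameter, with a red disc of 44 mm diameter printed on it for the round part of the pipette bulb. Origin at the middle of the pad and of its mark, on the bench (underside); z up
- marker_pad: fixed flat dark green foam pad, 3 mm thick, 150 x 36 mm, with a red and white bar of 135 x 17 mm printed on it for the marker pen. Origin at the middle of the pad and of its mark, on the bench (underside); x along the pad's long side, y across, z up
There are look-alikes about, which are no part of the job. Of the things that look like the part that bears pipette_bulb_center, take the one that is farthest to the robot's right at the start.

How it is judged:
By the outcome, as a careful person would: the job done as asked, in the order asked, and still so for the second after the job is handed in, with the robot touching nothing.
It also fails if it takes over 128 s, if anything falls off the work surface, if the arm or the gripper's body presses on something with over 40 N, if the wrist force passes 120 N, or if a joint passes its speed limit or range.

## Working session

There is one attempt and no reset: what is moved stays moved. The work goes in short steps, Python scripts to look and compute and a tool call to move; the robot and the scene stay as the last step left them, time stands still between calls to the robot, and variables do not carry over. Pictures are saved under pics/ and viewed, at most 18 in all, crops included, and the job is handed in when it is done.

Besides the shell and the picture viewer there is one more tool, called after "Request:" by a JSON object that holds its "fn" and its "kwargs". arm_command: Moves the arm, as the interface text tells. Its arguments: {"type":"object","properties":{"targets":{"type":"array"},"jaw":{"type":"number"}},"required":["targets"]}

```bash
mkdir -p pics; cat > h.py <<'E'
import numpy as np, cv2
from plant import robot, capture, calibration, regions_of
def K(c):
    f=200/np.tan(np.radians(c['fov_y'])/2)
    return np.array([[f,0,c['cx']],[0,f,c['cy']],[0,0,1.]]),np.array(c['dist_coeffs'])
def ray(c,uv,z):
    k,d=K(c); p=cv2.undistortPoints(np.array(uv,float).reshape(-1,1,2),k,d).reshape(-1,2)
    V=np.array(c['view']);R=V[:3,:3];C=-R.T@V[:3,3]
    D=np.c_[p,np.ones(len(p))]@R
    return C+D*((z-C[2])/D[:,2])[:,None]
def proj(c,P):
    k,d=K(c);V=np.array(c['view'])
    return cv2.projectPoints(np.array(P,float).reshape(-1,1,3),cv2.Rodrigues(V[:3,:3])[0],V[:3,3],k,d)[0].reshape(-1,2)
def shot(name,fn):
    c=calibration(name);im=capture(name);cv2.imwrite('pics/'+fn,im[:,:,::-1]);return c,im
def maskrect(c,m,z):
    cs=cv2.findContours(m.astype(np.uint8),cv2.RETR_EXTERNAL,cv2.CHAIN_APPROX_NONE)[0]
    k=max(cs,key=cv2.contourArea).reshape(-1,2)
    P=ray(c,k,z)[:,:2]
    return cv2.minAreaRect((P*1000).astype(np.float32)),P
E
python3 - <<'E'
from h import *
np.set_printoptions(precision=3,suppress=True)
print(robot.state()['ee_rot'])
for n in ['scene','side','wrist']:
    c,im=shot(n,n+'0.png');V=np.array(c['view']);print(n,c['fov_y'],-V[:3,:3].T@V[:3,3],V[2,:3])
    if n=='wrist':continue
    for q,z in [('cuvette_box_center',.032),('adaptor_center',.03),('pipette_bulb_center',.02),('marker_center',.008),('box_pad',.003),('adaptor_pad',.003),('bulb_pad',.003),('marker_pad',.003)]:
        for r in regions_of(n,q)[:3]:
            (x,y),s,a=maskrect(c,r['mask'],z)[0]; print(n,q,round(r['conf'],2),r['bbox'],'xy %.0f %.0f size %.0f %.0f a %.0f'%(x,y,*s,a))
E
```

```text
[-3.07  -0.657  0.   ]
scene 42.923093980682545 [-0.227  0.738  1.071] [ 0.534 -0.47  -0.703]
scene cuvette_box_center 0.94 [343.8, 211.7, 36.5, 37.7] xy 409 6 size 70 135 a 18
scene adaptor_center 0.62 [298.7, 181.4, 25.6, 26.5] xy 614 18 size 61 108 a 35
scene pipette_bulb_center 0.86 [250.5, 286.4, 35.4, 17.4] xy 420 338 size 76 45 a 48
scene marker_center 0.75 [343.1, 211.3, 38.2, 40.0] xy 422 -12 size 74 141 a 17
scene marker_center 0.61 [377.7, 144.0, 27.7, 18.1] xy 597 -328 size 21 136 a 8
scene box_pad 0.62 [299.5, 252.9, 29.6, 20.2] xy 428 168 size 67 65 a 48
scene box_pad 0.61 [414.2, 164.7, 17.9, 20.1] xy 460 -339 size 65 83 a 6
scene adaptor_pad 0.8 [379.9, 187.5, 35.5, 25.9] xy 433 -176 size 75 102 a 74
scene bulb_pad 0.82 [300.2, 251.6, 25.2, 22.8] xy 428 170 size 68 74 a 9
scene marker_pad 0.67 [335.6, 163.2, 41.2, 25.1] xy 601 -160 size 148 39 a 13
side 44.509733043470455 [-0.2   -1.269  0.632] [ 0.455  0.819 -0.349]
side cuvette_box_center 0.6 [270.8, 209.3, 37.0, 25.9] xy 400 -43 size 111 161 a 17
side adaptor_center 0.63 [330.6, 199.6, 24.2, 16.7] xy 592 -25 size 93 99 a 32
side pipette_bulb_center 0.38 [295.5, 161.3, 11.5, 13.0] xy 698 473 size 112 38 a 63
side marker_center 0.69 [382.4, 245.3, 37.9, 20.2] xy 596 -336 size 26 138 a 5
side box_pad 0.95 [325.5, 260.3, 59.2, 23.5] xy 426 -349 size 132 84 a 4
side adaptor_pad 0.78 [304.8, 239.7, 35.6, 16.7] xy 429 -186 size 89 103 a 71
side bulb_pad 0.67 [260.4, 205.3, 20.3, 7.2] xy 426 161 size 64 66 a 63
side marker_pad 0.43 [347.8, 225.5, 35.2, 17.4] xy 553 -179 size 54 38 a 9
wrist 63.59812272131365 [ 0.315 -0.544  0.374] [-0.237 -0.108 -0.966]
```

```bash
python3 - <<'E'
import cv2
im=cv2.imread('pics/scene0.png')[100:330,200:480]
cv2.imwrite('pics/sceneA.png',cv2.resize(im,(728,598),interpolation=cv2.INTER_CUBIC))
im=cv2.imread('pics/side0.png')[130:330,230:470]
cv2.imwrite('pics/sideA.png',cv2.resize(im,(720,600),interpolation=cv2.INTER_CUBIC))
E
```

```text
(no output)
```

View pics/sceneA.png

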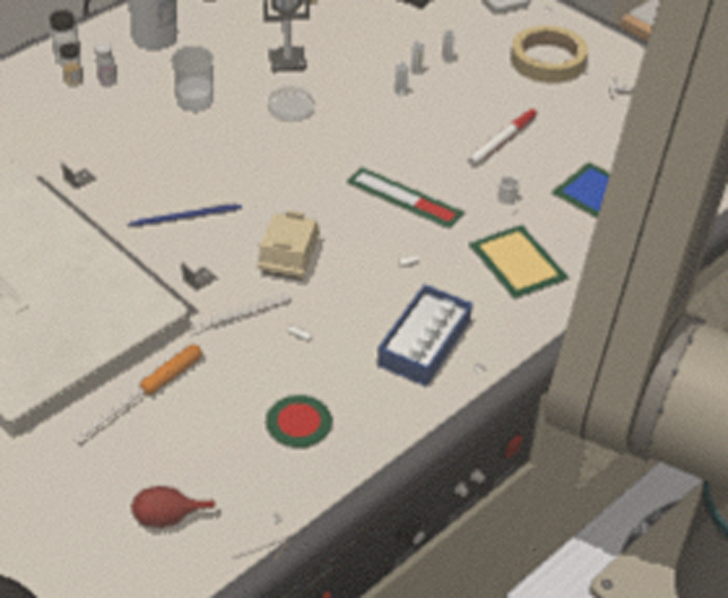

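View pics/sideA.png

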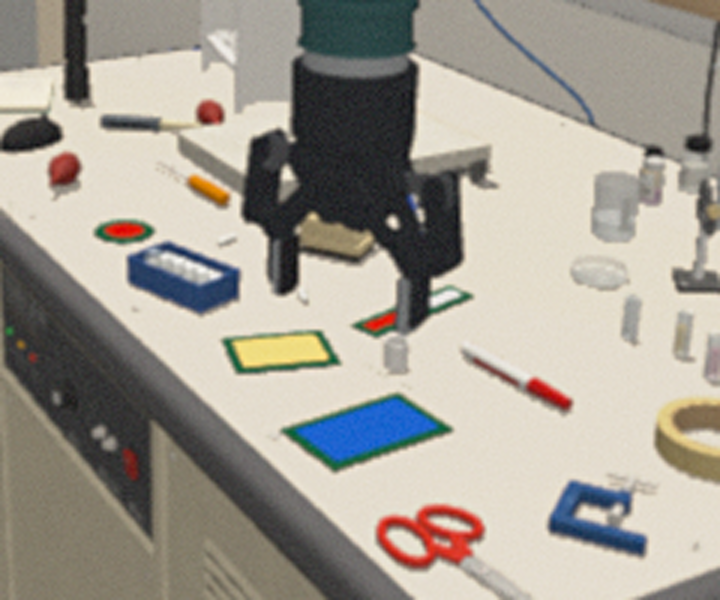

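The scene view shows the box near (425,335), adaptor (290,245), marker (503,137) and bulb (170,505). The side view shows a second bulb farther back and left (210,112), so the bulb at about (0.42, 0.34) is the right-most one and the one to take. I'm moving to a high overview with the wrist camera.

```bash
cat >> h.py <<'E'
from scipy.spatial.transform import Rotation as Ro
def go(x,y,z,phi,rot=True):
    """relative move to a tool-down pose with tool-x yaw phi (deg): per-row numbers"""
    s=robot.state();R=Ro.from_rotvec(s['ee_rot']);p=np.array(s['ee_pos'])
    f=np.radians(phi);T=Ro.from_matrix(np.array([[np.cos(f),np.sin(f),0],[np.sin(f),-np.cos(f),0],[0,0,-1]]))
    cur=R.as_matrix()[:,0];j=np.degrees(s['joint_pos'])
    print('t %.1f pos'%s['time'],p.round(4),'yaw %.1f'%np.degrees(np.arctan2(cur[1],cur[0])),'j1 %.0f j6 %.0f'%(j[0],j[5]),'gap %.3f'%s['finger_gap'])
    d=np.array([x,y,z])-p
    print(' total shift in current tool axes',R.inv().apply(d).round(4),'turn',(R.inv()*T).as_rotvec(degrees=True).round(2),' shift after turn',T.inv().apply(d).round(4))
E
python3 - <<'E'
from h import *
go(.48,-.12,.33,60)
E
```

```text
t 0.9 pos [ 0.2558 -0.5702  0.2313] yaw 24.2 j1 -72 j6 84 gap 0.085
 total shift in current tool axes [ 0.3888 -0.319  -0.0987] turn [ -0.     0.   -35.83]  shift after turn [ 0.502  -0.031  -0.0987]
```

Request:
{"fn": "arm_command", "kwargs": {"targets": [[0,0,-0.033,0,0,-9],[0,0,-0.033,0,0,-9],[0,0,-0.033,0,0,-9],[0,0,0,0,0,-9]]}}

```text
time: 1.45
ee_pos: [0.2564, -0.572, 0.3344]
ee_rot: [2.708, 1.578, -0.002]
force: [0.3, -0.7, -0.7]
finger_gap: 0.085
gripper_force: 0.0
```

Request:
{"fn": "arm_command", "kwargs": {"targets": [[0.06,-0.004,0,0,0,0],[0.06,-0.004,0,0,0,0],[0.06,-0.004,0,0,0,0],[0.06,-0.004,0,0,0,0],[0.06,-0.004,0,0,0,0],[0.06,-0.004,0,0,0,0],[0.06,-0.004,0,0,0,0],[0.06,-0.004,0,0,0,0]]}}

```text
time: 2.45
ee_pos: [0.4675, -0.1361, 0.3306]
ee_rot: [2.718, 1.574, 0.001]
force: [1.3, 0.3, 0.0]
finger_gap: 0.0858
gripper_force: 0.0
```

Request:
{"fn": "arm_command", "kwargs": {"targets": [[0,0,0,0,0,0],[0,0,0,0,0,0]]}}

```text
time: 2.7
ee_pos: [0.4669, -0.1378, 0.3304]
ee_rot: [2.717, 1.576, -0.001]
force: [-0.4, -0.9, 0.3]
finger_gap: 0.0853
gripper_force: 0.0
```

```bash
python3 - <<'E'
from h import *
c,im=shot('wrist','w1.png');np.save('w1c.npy',c,allow_pickle=True)
go(.40,0,.25,108)
for q,z in [('cuvette_box_center',.033),('adaptor_center',.03),('pipette_bulb_center',.02),('marker_center',.008),('box_pad',.003),('adaptor_pad',.003),('bulb_pad',.003),('marker_pad',.003)]:
    for r in regions_of('wrist',q)[:2]:
        (x,y),s,a=maskrect(c,r['mask'],z)[0]; print(q,round(r['conf'],2),np.round(r['bbox']),'xy %.0f %.0f size %.0f %.0f a %.1f'%(x,y,*s,a))
E
```

```text
t 2.8 pos [ 0.4667 -0.1385  0.3303] yaw 60.1 j1 -24 j6 96 gap 0.085
 total shift in current tool axes [ 0.0869 -0.1268  0.0803] turn [-0.000e+00  3.000e-02 -4.787e+01]  shift after turn [ 0.1523 -0.0206  0.0803]
adaptor_center 0.61 [327.   0.  77.  41.] xy 607 -9 size 45 93 a 60.7
marker_center 0.68 [431. 195.  47.  71.] xy 599 -336 size 16 140 a 6.6
box_pad 0.61 [319. 248.  87.  74.] xy 429 -346 size 130 80 a 4.3
bulb_pad 0.42 [166.   2.  28.   3.] xy 413 137 size 5 34 a 58.9
marker_pad 0.64 [361.  85.  98.  91.] xy 604 -164 size 152 40 a 12.0
```

View pics/w1.png

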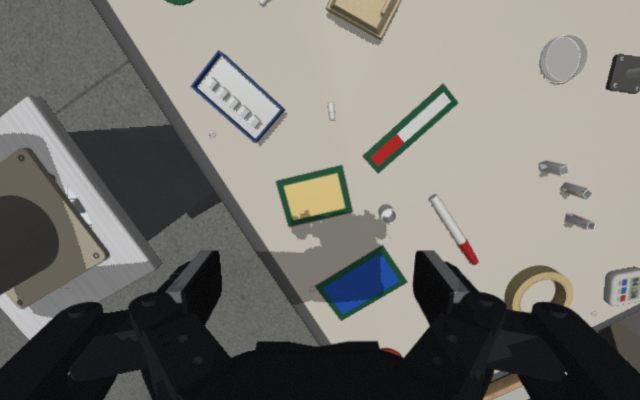

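The wrist view shows the box at (238,97), adaptor pad (314,195), box pad (360,283), marker pad (410,128), marker (453,230) and part of the adaptor at (365,15). There's also a small grey cylinder at (387,214), which I'll stay clear of. Next I'm fitting positions from colour.

```bash
cat >> h.py <<'E'
def colrect(c,im,box,cond,z,close=5):
    x0,y0,x1,y1=box
    h=cv2.cvtColor(im,cv2.COLOR_RGB2HSV).astype(int)
    m=np.zeros(im.shape[:2],np.uint8); m[y0:y1,x0:x1]=cond(h[...,0],h[...,1],h[...,2])[y0:y1,x0:x1]
    m=cv2.morphologyEx(m,cv2.MORPH_CLOSE,np.ones((close,close)))
    (x,y),s,a=maskrect(c,m,z)[0]
    if s[0]<s[1]: s=s[::-1];a+=90
    return 'xy %.1f %.1f size %.1f %.1f long axis %.1f'%(x,y,*s,(a+90)%180-90)
E
python3 - <<'E'
from h import *
c=np.load('w1c.npy',allow_pickle=True).item();im=cv2.imread('pics/w1.png')[:,:,::-1].copy()
sat=lambda h,s,v:s>110
blue=lambda h,s,v:(h>100)&(h<130)&(s>90)
print('box33',colrect(c,im,(180,40,300,155),blue,.033))
print('adpad',colrect(c,im,(265,155,360,235),sat,.003))
print('bxpad',colrect(c,im,(305,236,412,330),sat,.003))
print('mkpad',colrect(c,im,(355,75,465,180),sat,.003,9))
print('marker',colrect(c,im,(422,185,488,275),lambda h,s,v:(v>215)|(s>120),.008))
h=cv2.cvtColor(im,cv2.COLOR_RGB2HSV);print(h[130,480],h[210,445],h[250,470])
E
```

```text
box33 xy 419.9 -10.4 size 110.0 59.4 long axis -71.9
adpad xy 437.0 -182.1 size 98.2 71.4 long axis -16.0
bxpad xy 429.5 -346.9 size 126.4 76.7 long axis 4.3
mkpad xy 604.2 -163.8 size 146.3 33.2 long axis 13.1
marker xy 603.9 -382.5 size 43.8 14.0 long axis -82.9
[ 21  22 189] [ 26   9 192] [  0 197 153]
```

Request:
{"fn": "arm_command", "kwargs": {"targets": [[0,0,0.03,0,0,-9.6],[0,0,0.03,0,0,-9.6],[0,0,0.03,0,0,-9.6],[0,0,0.03,0,0,-9.6],[0,0,0.03,0,0,-9.5]], "jaw": 1}}

```text
time: 3.78
ee_pos: [0.4669, -0.1382, 0.1795]
ee_rot: [1.839, 2.547, 0.0]
force: [0.5, -0.2, 0.2]
finger_gap: 0.0855
gripper_force: 0.0
```

Request:
{"fn": "arm_command", "kwargs": {"targets": [[0.034,-0.001,0.01,0,0,0],[0.034,-0.001,0.01,0,0,0],[0.034,-0.001,0.01,0,0,0],[0.034,-0.002,0,0,0,0],[0,0,0,0,0,0],[0,0,0,0,0,0]]}}

```text
time: 4.53
ee_pos: [0.4206, -0.0106, 0.1506]
ee_rot: [1.844, 2.542, 0.0]
force: [0.1, -1.3, -0.9]
finger_gap: 0.0852
gripper_force: 0.0
```

```bash
python3 - <<'E'
from h import *
c,im=shot('wrist','w2.png')
go(.42,-.0105,.006,108.1)
blue=lambda h,s,v:(h>100)&(h<130)&(s>90)
h=cv2.cvtColor(im,cv2.COLOR_RGB2HSV).astype(int)
print('box33',colrect(c,im,(0,0,640,400),blue,.033,9))
for r in regions_of('wrist','cuvette_box_center')[:1]: print(r['bbox'],maskrect(c,r['mask'],.033)[0])
for r in regions_of('wrist','adaptor_center')[:2]: print(r['conf'],r['bbox'],maskrect(c,r['mask'],.03)[0])
E
```

```text
t 4.6 pos [ 0.4208 -0.0108  0.1507] yaw 108.0 j1 -10 j6 62 gap 0.085
 total shift in current tool axes [ 0.0007 -0.0008  0.1447] turn [ 0.06  0.05 -0.07]  shift after turn [ 0.0006 -0.0006  0.1447]
box33 xy 418.4 -8.2 size 108.1 58.5 long axis -72.0
```

View pics/w2.png

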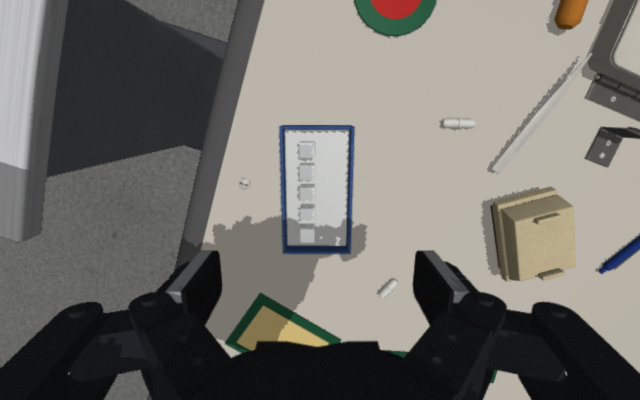

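The box is centred under the gripper at (317,190), the adaptor is fully in view at (537,235) and the bulb pad is at (397,0). I'll fit the adaptor from this picture, then descend on the box.

```bash
python3 - <<'E'
from h import *
c=calibration('wrist');np.save('w2c.npy',c,allow_pickle=True);im=cv2.imread('pics/w2.png')[:,:,::-1].copy()
h=cv2.cvtColor(im,cv2.COLOR_RGB2HSV);print(h[235,540],h[235,470],h[235,500])
for z in (0,.016,.03,.05): print(z,colrect(c,im,(480,180,590,290),lambda h,s,v:s>55,z,7))
# top edges picked: top face
print(proj(c,[.6,.01,.05]))
E
```

```text
[ 21  63 183] [ 21  22 186] [22 67 84]
0 xy 641.7 7.3 size 97.9 79.8 long axis -57.5
0.016 xy 628.5 9.7 size 92.6 75.4 long axis -57.5
0.03 xy 616.9 11.8 size 87.9 71.6 long axis -57.5
0.05 xy 600.4 14.8 size 81.2 66.2 long axis -57.5
[[531.99527818 243.12557237]]
```

Request:
{"fn": "arm_command", "kwargs": {"targets": [[0.003,-0.0015,0.03,0,0,0],[0,0,0.03,0,0,0],[0,0,0.03,0,0,0],[0,0,0.025,0,0,0],[0,0,0.02,0,0,0],[0,0,0.009,0,0,0],[0,0,0,0,0,0]]}}

```text
time: 5.55
ee_pos: [0.4175, -0.0081, 0.006]
ee_rot: [-1.846, -2.541, 0.001]
force: [-0.5, 0.8, -0.7]
finger_gap: 0.0854
gripper_force: 0.0
```

Request:
{"fn": "arm_command", "kwargs": {"targets": [[0,0,0,0,0,0],[0,0,0,0,0,0],[0,0,0,0,0,0],[0,0,0,0,0,0],[0,0,0,0,0,0],[0,0,0,0,0,0]], "jaw": -1}}

```text
time: 6.3
ee_pos: [0.419, -0.008, 0.0075]
ee_rot: [1.844, 2.541, 0.001]
force: [-0.7, -0.4, 6.4]
finger_gap: 0.0587
gripper_force: 65.1
```

Request:
{"fn": "arm_command", "kwargs": {"targets": [[0,0,-0.015,0,0,0],[0,0,-0.03,0,0,0],[0,0,-0.03,0,0,0],[0,0,-0.02,0,0,-5],[0,0,-0.015,0,0,-8],[0,0,0,0,0,-9],[0,0,0,0,0,-9],[0,0,0,0,0,-9]]}}

```text
time: 7.3
ee_pos: [0.4173, -0.0077, 0.1164]
ee_rot: [0.856, 3.023, 0.0]
force: [1.5, -0.2, -1.5]
finger_gap: 0.0591
gripper_force: 64.8
```

Request:
{"fn": "arm_command", "kwargs": {"targets": [[0,0,0,0,0,-9],[0,0,0,0,0,-9],[0,0,0,0,0,-9],[0,0,0,0,0,-6],[0,0,0,0,0,-3.3]]}}

```text
time: 7.92
ee_pos: [0.4173, -0.0077, 0.1163]
ee_rot: [-0.123, 3.139, 0.0]
force: [-0.2, 0.3, -2.0]
finger_gap: 0.059
gripper_force: 64.8
```

Request:
{"fn": "arm_command", "kwargs": {"targets": [[-0.005,-0.03,0,0,0,0],[-0.008,-0.05,0,0,0,0],[-0.008,-0.05,0,0,0,0],[-0.008,-0.05,0,0,0,0],[-0.008,-0.05,0,0,0,0],[-0.008,-0.05,0,0,0,0],[-0.006,-0.04,0,0,0,0],[-0.004,-0.024,0,0,0,0]]}}

```text
time: 8.93
ee_pos: [0.4989, -0.3487, 0.1162]
ee_rot: [-0.117, 3.139, -0.001]
force: [-0.4, 0.3, -0.6]
finger_gap: 0.0588
gripper_force: 64.9
```

Request:
{"fn": "arm_command", "kwargs": {"targets": [[0,0,0,0,0,0],[0,0,0,0,0,0]]}}

```text
time: 9.18
ee_pos: [0.498, -0.3456, 0.1159]
ee_rot: [0.12, -3.138, -0.002]
force: [-0.4, 0.3, -1.1]
finger_gap: 0.0587
gripper_force: 64.9
```

```bash
python3 - <<'E'
from h import *
c,im=shot('wrist','w3.png');np.save('w3c.npy',c,allow_pickle=True)
go(.4295,-.347,.0115,184.3)
blue=lambda h,s,v:((h>100)&(h<130)&(s>110))
u=proj(c,[.4295,-.347,.003])[0];print(u)
b=(max(0,int(u[0])-140),max(0,int(u[1])-110),int(u[0])+140,min(400,int(u[1])+110));print(b)
print(colrect(c,im,b,lambda h,s,v:(s>110)&(h>40),.003))
E
```

```text
t 9.2 pos [ 0.498  -0.3453  0.116 ] yaw -175.6 j1 -41 j6 -45 gap 0.059
 total shift in current tool axes [0.0683 0.0034 0.1046] turn [ 0.08 -0.05  0.11]  shift after turn [0.0684 0.0034 0.1045]
[322.87095151 113.10360974]
(182, 3, 462, 223)
xy 441.5 -350.5 size 152.0 127.2 long axis 4.4
```

View pics/w3.png

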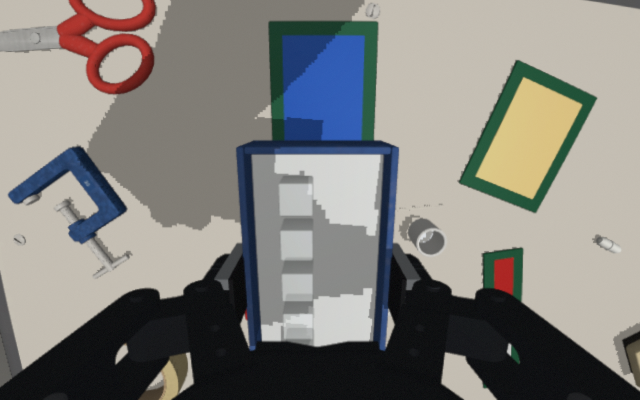

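The box is held level. The pad's far corners are at (269,22) and (377,23), and the box front rim runs at row 147 from column 240 to 397.

```bash
python3 - <<'E'
from h import *
np.set_printoptions(precision=4,suppress=True)
c=np.load('w3c.npy',allow_pickle=True).item();im=cv2.imread('pics/w3.png')[:,:,::-1].copy()
h=cv2.cvtColor(im,cv2.COLOR_RGB2HSV).astype(int)
m=((h[...,1]>100)&(h[...,0]>45)&(h[...,2]>30))
m[:,:255]=0;m[:,392:]=0;m[138:]=0
k=max(cv2.findContours(m.astype(np.uint8),cv2.RETR_EXTERNAL,cv2.CHAIN_APPROX_NONE)[0],key=cv2.contourArea).reshape(-1,2)
P=ray(c,k,.003)[:,:2]
(x,y),s,a=cv2.minAreaRect((P*1000).astype(np.float32));print(s,a)
a=a if abs(a-4)<20 else a-90
if abs(a)>30:a+=180
u=np.array([np.cos(np.radians(a)),np.sin(np.radians(a))]);v=np.array([-u[1],u[0]])
print('near edge',(P@u).min(),'mid across',((P@v).min()+(P@v).max())/2,'a',a)
print('centre',u*((P@u).min()+.065)+v*((P@v).min()+(P@v).max())/2)
print('adpad',colrect(c,im,(455,55,600,215),lambda h,s,v:s>90,.003))
s=robot.state();p=np.array(s['ee_pos']);R=Ro.from_rotvec(s['ee_rot']).as_matrix()
# predicted front top rim of box: underside at tcp+.0075 along tool z
for zz in (.032,.036):
  for sx in (-.03,.03): print(proj(c,p+R@np.array([.055,sx,.0075-zz])))
E
```

```text
(82.2796401977539, 78.1762466430664) 4.458861351013184
near edge 0.33698801838299325 mid across -0.37949263145319523 a 4.458861351013184
centre [ 0.4303 -0.3471]
adpad xy 436.5 -183.4 size 100.0 73.7 long axis -16.1
[[236.8666 148.3334]]
[[402.0484 148.3946]]
[[234.1197 149.4583]]
[[404.9303 149.5225]]
```

Request:
{"fn": "arm_command", "kwargs": {"targets": [[0.02,0.001,0,0,0,0],[0.03,0.0015,0,0,0,0],[0.017,0.001,0.02,0,0,0],[0,0,0.03,0,0,0],[0,0,0.025,0,0,0],[0,0,0.015,0,0,0],[0,0,0.01,0,0,0],[0,0,0.002,0,0,0]]}}

```text
time: 10.22
ee_pos: [0.4313, -0.3479, 0.0141]
ee_rot: [0.12, -3.139, -0.001]
force: [0.8, 0.4, -1.4]
finger_gap: 0.0587
gripper_force: 64.9
```

Request:
{"fn": "arm_command", "kwargs": {"targets": [[0,0,0.001,0,0,0],[0,0,0,0,0,0]]}}

```text
time: 10.48
ee_pos: [0.4321, -0.3487, 0.014]
ee_rot: [-0.12, 3.138, -0.002]
force: [0.8, -0.4, -1.8]
finger_gap: 0.0591
gripper_force: 64.9
```

```bash
python3 - <<'E'
from h import *
go(.4293,-.347,.0105,184.3)
E
```

```text
t 10.5 pos [ 0.4321 -0.3487  0.014 ] yaw -175.6 j1 -46 j6 -50 gap 0.059
 total shift in current tool axes [0.0027 0.0019 0.0035] turn [-0.06  0.05  0.07]  shift after turn [0.0027 0.0019 0.0035]
```

Request:
{"fn": "arm_command", "kwargs": {"targets": [[0.002,0.0015,0.001,0,0,0],[0,0,0.0015,0,0,0],[0,0,0.001,0,0,0],[0,0,0,0,0,0]]}}

```text
time: 10.98
ee_pos: [0.4294, -0.3468, 0.0106]
ee_rot: [0.12, -3.139, -0.0]
force: [-2.6, 0.7, 6.0]
finger_gap: 0.0588
gripper_force: 65.6
```

Request:
{"fn": "arm_command", "kwargs": {"targets": [[0,0,0,0,0,0],[0,0,0,0,0,0],[0,0,0,0,0,0],[0,0,-0.01,0,0,0],[0,0,-0.03,0,0,0],[0,0,-0.05,0,0,0],[-0.03,0,-0.04,0,0,0],[-0.03,0,0,0,0,0]], "jaw": 1}}

```text
time: 11.98
ee_pos: [0.4926, -0.3448, 0.1455]
ee_rot: [-0.118, 3.132, -0.011]
force: [0.4, 0.5, -0.7]
finger_gap: 0.0854
gripper_force: 0.0
```

Request:
{"fn": "arm_command", "kwargs": {"targets": [[0,0,0,0,0,0],[0,0,0,0,0,0]]}}

```text
time: 12.22
ee_pos: [0.4884, -0.3418, 0.1395]
ee_rot: [0.12, -3.138, -0.001]
force: [-0.2, -0.5, -0.4]
finger_gap: 0.0852
gripper_force: 0.0
```

```bash
python3 - <<'E'
from h import *
c,im=shot('wrist','w4.png');np.save('w4c.npy',c,allow_pickle=True)
go(.60,.0,.20,30)
E
```

```text
t 12.3 pos [ 0.4881 -0.3417  0.1392] yaw -175.6 j1 -41 j6 -46 gap 0.085
 total shift in current tool axes [-0.1374  0.3323 -0.0606] turn [-1.1000e-01 -1.3000e-01  1.5435e+02]  shift after turn [ 0.2678 -0.24   -0.0608]
```

View pics/w4.png

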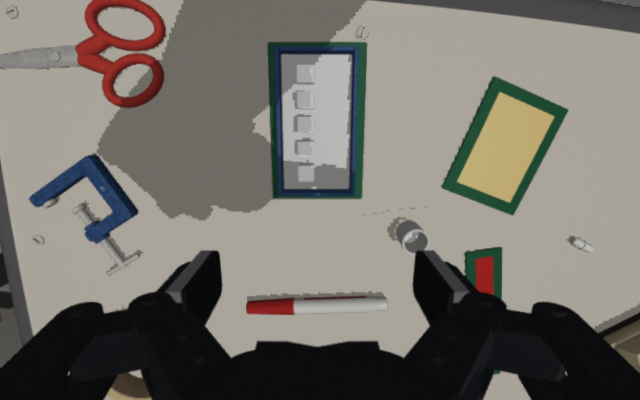

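The box sits on its pad: outer rim about columns 275–361 and rows 44–194, pad rows 42–198. I'll check the offset numerically and refine the adaptor.

```bash
python3 - <<'E'
from h import *
c=np.load('w4c.npy',allow_pickle=True).item();im=cv2.imread('pics/w4.png')[:,:,::-1].copy()
print('box rim',colrect(c,im,(262,35,372,205),lambda h,s,v:(h>105)&(h<130)&(s>100),.036,9))
print('pad',colrect(c,im,(255,30,380,210),lambda h,s,v:(h>50)&(s>95),.003,9))
print('adpad',colrect(c,im,(440,70,575,220),lambda h,s,v:s>90,.003))
c=np.load('w2c.npy',allow_pickle=True).item();im=cv2.imread('pics/w2.png')[170:295,470:600]
cv2.imwrite('pics/ad.png',cv2.resize(im,None,fx=4.6,fy=4.6,interpolation=cv2.INTER_CUBIC))
E
```

```text
box rim xy 428.7 -347.8 size 107.6 58.9 long axis 4.4
pad xy 428.8 -347.3 size 127.0 78.2 long axis 4.4
adpad xy 436.4 -183.3 size 99.8 73.4 long axis -16.1
```

View pics/ad.png

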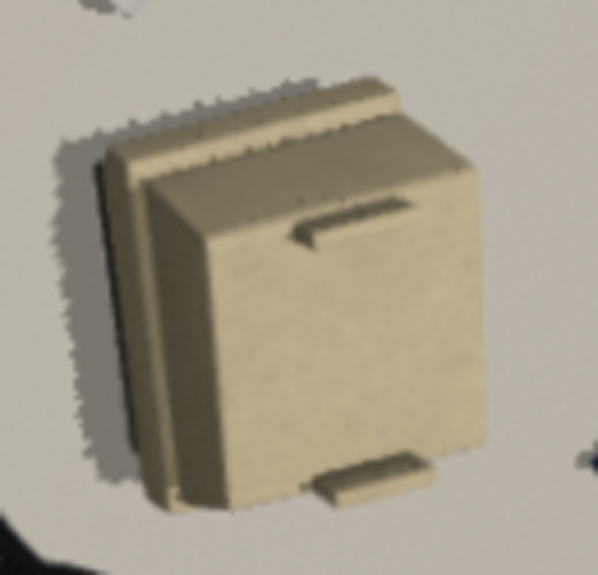

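The box is within 1 mm of its pad centre. In the adaptor crop, the flange corners are (110,150), (385,82) and (165,508), and the top-face corners are (207,235), (475,172), (487,447) and (230,507).

```bash
python3 - <<'E'
from h import *
np.set_printoptions(precision=4,suppress=True)
c=np.load('w2c.npy',allow_pickle=True).item()
q=lambda P:np.array(P)/4.6+[470,170]
F=ray(c,q([(385,82),(110,150),(165,508)]),.022)[:,:2]
for d in (F[0]-F[1],F[2]-F[1]): print(np.linalg.norm(d),np.degrees(np.arctan2(d[1],d[0])))
print('centre flange',(F[0]+F[2])/2)
T=ray(c,q([(207,235),(475,172),(487,447),(230,507)]),.046)[:,:2]
print(T.mean(0),T[1]-T[0],T[3]-T[0])
go(.602,.012,.2,30)
E
```

```text
0.054407652880124446 32.41464523322395
0.08022206006479514 -55.00908083139118
centre flange [0.6171 0.0108]
[0.6162 0.0117] [0.0422 0.026 ] [ 0.03   -0.0472]
t 12.3 pos [ 0.4881 -0.3417  0.1392] yaw -175.6 j1 -41 j6 -46 gap 0.085
 total shift in current tool axes [-0.1403  0.3441 -0.0606] turn [ -0.11  -0.13 154.35]  shift after turn [ 0.2755 -0.2494 -0.0608]
```

Request:
{"fn": "arm_command", "kwargs": {"targets": [[0,0,-0.005,0,0,10.2],[0,0,-0.005,0,0,10.2],[0,0,0,0,0,10.2],[0,0,0,0,0,10.2],[0,0,0,0,0,10.2],[0,0,0,0,0,10]]}}

```text
time: 13.02
ee_pos: [0.4877, -0.342, 0.1491]
ee_rot: [-1.499, -2.759, -0.0]
force: [0.2, 0.4, -0.3]
finger_gap: 0.0857
gripper_force: 0.0
```

Request:
{"fn": "arm_command", "kwargs": {"targets": [[0.028,0.0377,0,0,0,0],[0.028,0.0377,0,0,0,0],[0.028,0.0377,0,0,0,0],[0.028,0.0377,0,0,0,0],[0.028,0.0377,0,0,0,0],[0.028,0.0377,0,0,0,0],[0.028,0.0377,0,0,0,0],[0.028,0.0377,0,0,0,0]]}}

```text
time: 14.02
ee_pos: [0.617, 0.0115, 0.1492]
ee_rot: [-1.491, -2.764, 0.001]
force: [0.3, 0.7, -0.1]
finger_gap: 0.0858
gripper_force: 0.0
```

Request:
{"fn": "arm_command", "kwargs": {"targets": [[0,0,0,0,0,0],[0,0,0,0,0,0]]}}

```text
time: 14.28
ee_pos: [0.6169, 0.0101, 0.1492]
ee_rot: [-1.49, -2.764, 0.002]
force: [-0.4, 0.0, -0.1]
finger_gap: 0.0855
gripper_force: 0.0
```

```bash
python3 - <<'E'
from h import *
c,im=shot('wrist','w5.png');np.save('w5c.npy',c,allow_pickle=True)
go(.617,.011,.004,123.5)
R=np.array([.617,.011]);l=np.radians(123.5);u=np.array([np.cos(l),np.sin(l)]);v=np.array([-u[1],u[0]])
for a,b in [(1,1),(1,-1),(-1,-1),(-1,1)]:
    p=proj(c,[*(R+u*a*.041+v*b*.028),.022])[0]; cv2.circle(im,tuple(int(round(t)) for t in p),2,(255,0,0),-1)
cv2.imwrite('pics/w5b.png',im[:,:,::-1])
E
```

```text
t 14.3 pos [0.6169 0.0096 0.1493] yaw 123.3 j1 -5 j6 52 gap 0.085
 total shift in current tool axes [0.0011 0.0011 0.1453] turn [-0.09 -0.03 -0.2 ]  shift after turn [0.0011 0.0008 0.1453]
```

View pics/w5b.png

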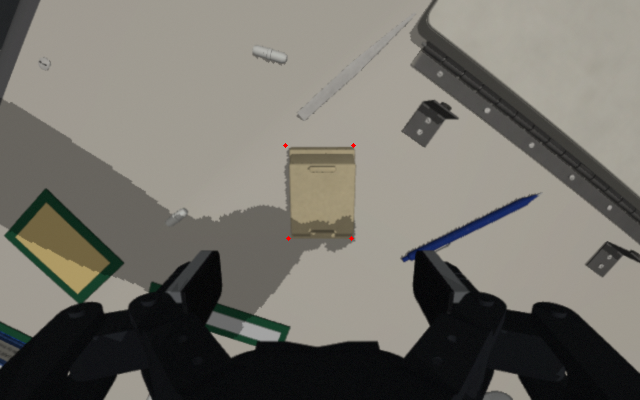

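The predicted corners (red dots) match the adaptor flange within 2 px, so I'm descending and gripping.

Request:
{"fn": "arm_command", "kwargs": {"targets": [[0.001,0.001,0.03,0,0,0],[0,0,0.03,0,0,0],[0,0,0.03,0,0,0],[0,0,0.025,0,0,0],[0,0,0.02,0,0,0],[0,0,0.01,0,0,0],[0,0,0,0,0,0]]}}

```text
time: 15.2
ee_pos: [0.6173, 0.0111, 0.0043]
ee_rot: [-1.491, -2.763, 0.001]
force: [0.8, -0.5, 0.1]
finger_gap: 0.0856
gripper_force: 0.0
```

Request:
{"fn": "arm_command", "kwargs": {"targets": [[0,0,0,0,0,0],[0,0,0,0,0,0],[0,0,0,0,0,0],[0,0,0,0,0,0],[0,0,0,0,0,0],[0,0,0,0,0,0]], "jaw": -1}}

```text
time: 15.95
ee_pos: [0.6198, 0.0119, 0.0064]
ee_rot: [1.489, 2.763, 0.002]
force: [-0.8, -0.6, 6.2]
finger_gap: 0.0535
gripper_force: 65.5
```

Request:
{"fn": "arm_command", "kwargs": {"targets": [[0,0,-0.01,0,0,0],[0,0,-0.03,0,0,0],[0,0,-0.04,0,0,0],[0,0,-0.03,0,0,-8],[0,0,0,0,0,-9],[0,0,0,0,0,-9],[0,0,0,0,0,-9],[0,0,0,0,0,-5.5]]}}

```text
time: 16.95
ee_pos: [0.6176, 0.0122, 0.1147]
ee_rot: [-0.435, -3.11, -0.0]
force: [-0.6, -0.3, -1.3]
finger_gap: 0.0538
gripper_force: 64.7
```

Request:
{"fn": "arm_command", "kwargs": {"targets": [[0.008,-0.03,0,0,0,0],[0.01,-0.045,0,0,0,0],[0.011,-0.045,0,0,0,0],[0.011,-0.045,0,0,0,0],[0.01,-0.045,0,0,0,0],[0.006,-0.027,0,0,0,0],[0,0,0,0,0,0],[0,0,0,0,0,0]]}}

```text
time: 17.95
ee_pos: [0.4986, -0.1995, 0.1148]
ee_rot: [-0.441, -3.11, -0.001]
force: [0.0, 0.9, -0.4]
finger_gap: 0.0532
gripper_force: 64.7
```

```bash
python3 - <<'E'
from h import *
c,im=shot('wrist','w6.png');np.save('w6c.npy',c,allow_pickle=True)
go(.4364,-.1833,.0095,163.9)
E
```

```text
t 18.0 pos [ 0.4988 -0.1992  0.1148] yaw 163.9 j1 -29 j6 -13 gap 0.053
 total shift in current tool axes [ 0.0644 -0.002   0.1053] turn [ 0.03 -0.01  0.01]  shift after turn [ 0.0644 -0.002   0.1053]
```

View pics/w6.png

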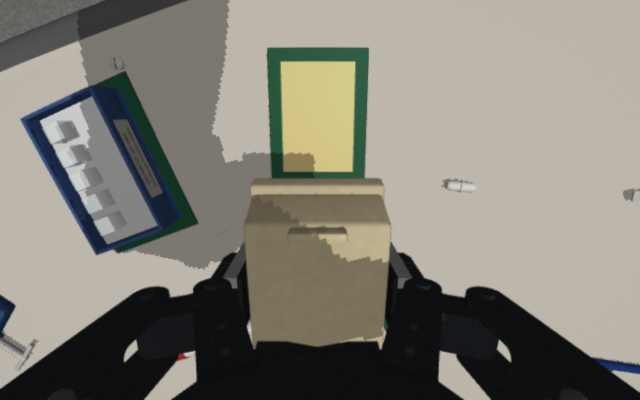

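The adaptor is held square, with its front flange edge at about row 181 and columns 250–383. The pad's visible part spans columns 267–369 from row 48.

```bash
python3 - <<'E'
from h import *
np.set_printoptions(precision=4,suppress=True)
c=np.load('w6c.npy',allow_pickle=True).item();im=cv2.imread('pics/w6.png')[:,:,::-1].copy()
P=ray(c,[(267,48),(369,47),(272,178),(364,178)],.003)[:,:2];print(P)
u=np.array([np.cos(np.radians(163.9)),np.sin(np.radians(163.9))]);v=np.array([u[1],-u[0]])
far=(P[:2]@u).mean()-.051; mid=((P[0]+P[1])@v/2+(P[2]+P[3])@v/2)/2
print('pad centre',u*far+v*mid,'edge slope',np.degrees(np.arctan2((P[1]-P[0])@u,(P[1]-P[0])@v)))
s=robot.state();p=np.array(s['ee_pos']);R=Ro.from_rotvec(s['ee_rot']).as_matrix()
for sx in (-.028,.028): print(proj(c,p+R@np.array([.041,sx,.006-.022])), proj(c,p+R@np.array([.041,sx,.006-.010])))
E
```

```text
[[ 0.3783 -0.2038]
 [ 0.3983 -0.132 ]
 [ 0.4713 -0.2301]
 [ 0.4917 -0.1593]]
pad centre [ 0.4373 -0.182 ] edge slope 0.5317692565457663
[[249.7412 181.1212]] [[255.3241 175.6818]]
[[389.9206 181.146 ]] [[383.9445 175.7029]]
```

Request:
{"fn": "arm_command", "kwargs": {"targets": [[0.02,-0.001,0,0,0,0],[0.03,0,0,0,0,0],[0.014,0,0.02,0,0,0],[0,0,0.03,0,0,0],[0,0,0.03,0,0,0],[0,0,0.015,0,0,0],[0,0,0.006,0,0,0],[0,0,0,0,0,0]]}}

```text
time: 19.0
ee_pos: [0.4373, -0.1832, 0.014]
ee_rot: [0.44, 3.11, -0.0]
force: [-0.3, -0.4, 0.5]
finger_gap: 0.0534
gripper_force: 64.7
```

```bash
python3 - <<'E'
from h import *
go(.4367,-.1828,.0095,163.9); print(robot.state()['force'])
E
```

```text
t 19.0 pos [ 0.4373 -0.1832  0.014 ] yaw 163.9 j1 -31 j6 -14 gap 0.053
 total shift in current tool axes [0.0007 0.0002 0.0045] turn [-0.    0.02 -0.  ]  shift after turn [0.0007 0.0002 0.0045]
[-0.29996424 -0.38175719  0.45841341]
```

Request:
{"fn": "arm_command", "kwargs": {"targets": [[0,0,0.002,0,0,0],[0,0,0.0015,0,0,0],[0,0,0.001,0,0,0],[0,0,0,0,0,0]]}}

```text
time: 19.5
ee_pos: [0.437, -0.1834, 0.0095]
ee_rot: [0.441, 3.11, -0.0]
force: [0.8, 0.3, -0.3]
finger_gap: 0.053
gripper_force: 64.7
```

Request:
{"fn": "arm_command", "kwargs": {"targets": [[0,0,0,0,0,0],[0,0,0,0,0,0],[0,0,0,0,0,0],[0,0,-0.01,0,0,0],[0,0,-0.03,0,0,0],[0,0,-0.04,0,0,0],[-0.03,0,-0.05,0,0,0],[-0.03,0,0,0,0,0]], "jaw": 1}}

```text
time: 20.5
ee_pos: [0.4986, -0.202, 0.1452]
ee_rot: [0.44, 3.101, -0.006]
force: [0.2, -0.4, -1.6]
finger_gap: 0.0855
gripper_force: 0.0
```

Request:
{"fn": "arm_command", "kwargs": {"targets": [[0,0,0,0,0,0],[0,0,0,0,0,0]]}}

```text
time: 20.75
ee_pos: [0.4934, -0.1994, 0.139]
ee_rot: [-0.44, -3.109, -0.001]
force: [-0.5, 0.1, 0.3]
finger_gap: 0.0857
gripper_force: 0.0
```

```bash
python3 - <<'E'
from h import *
c,im=shot('wrist','w7.png');np.save('w7c.npy',c,allow_pickle=True)
go(.599,-.336,.14,96.6)
R=np.array([.4367,-.1828]);l=np.radians(163.9);u=np.array([np.cos(l),np.sin(l)]);v=np.array([-u[1],u[0]])
for hx,hy,z,col in [(.041,.028,.025,(255,0,0)),(.051,.0375,.003,(255,0,255))]:
  for a,b in [(1,1),(1,-1),(-1,-1),(-1,1)]:
    p=proj(c,[*(R+u*a*hx+v*b*hy),z])[0]; cv2.circle(im,tuple(int(round(t)) for t in p),2,col,-1)
cv2.imwrite('pics/w7b.png',im[:,:,::-1])
E
```

```text
t 20.8 pos [ 0.4931 -0.1992  0.1387] yaw 163.9 j1 -29 j6 -13 gap 0.086
 total shift in current tool axes [-0.1398 -0.102  -0.0017] turn [-6.000e-02 -1.400e-01  6.727e+01]  shift after turn [-0.1481  0.0895 -0.0013]
```

View pics/w7b.png

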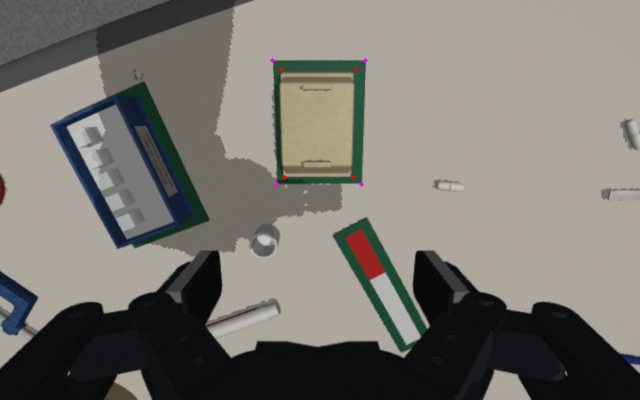

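The adaptor is on its pad within about 2 mm. Moving on to the marker.

Request:
{"fn": "arm_command", "kwargs": {"targets": [[0,0,0,0,0,9.6],[0,0,0,0,0,9.6],[0,0,0,0,0,9.6],[0,0,0,0,0,9.6],[0,0,0,0,0,9.6],[0,0,0,0,0,9.6],[0,0,0,0,0,9.6]]}}

```text
time: 21.68
ee_pos: [0.4928, -0.1992, 0.1385]
ee_rot: [-2.094, -2.339, 0.001]
force: [-0.5, 0.4, 0.8]
finger_gap: 0.0851
gripper_force: 0.0
```

Request:
{"fn": "arm_command", "kwargs": {"targets": [[-0.037,0.0224,0,0,0,0],[-0.037,0.0224,0,0,0,0],[-0.037,0.0224,0,0,0,0],[-0.037,0.0224,0,0,0,0],[0,0,0,0,0,0],[0,0,0,0,0,0]]}}

```text
time: 22.42
ee_pos: [0.5991, -0.3355, 0.1383]
ee_rot: [-2.087, -2.344, 0.0]
force: [-0.5, 0.3, 0.1]
finger_gap: 0.0853
gripper_force: 0.0
```

```bash
python3 - <<'E'
from h import *
c,im=shot('wrist','w8.png');np.save('w8c.npy',c,allow_pickle=True)
go(.599,-.336,.003,96.6)
for q,z in (('marker_center',.008),('marker_pad',.003)):
  for r in regions_of('wrist',q)[:2]: print(q,r['conf'],np.round(r['bbox']),maskrect(c,r['mask'],z)[0])
print(proj(c,[.599,-.336,.008]))
print('mkpad',colrect(c,im,(0,0,640,190),lambda h,s,v:(h>55)&(h<90)&(s>95),.003,25))
E
```

```text
t 22.5 pos [ 0.5991 -0.3352  0.1386] yaw 96.7 j1 -35 j6 49 gap 0.085
 total shift in current tool axes [-1.100e-03  1.000e-04  1.356e-01] turn [-0.12 -0.11  0.07]  shift after turn [-0.0008 -0.0002  0.1356]
marker_center 0.82 [307. 113.  17. 153.] ((598.2257080078125, -335.85009765625), (15.972701072692871, 136.55538940429688), 6.265507221221924)
marker_pad 0.75 [257.   0. 115.  13.] ((578.30712890625, -188.6792755126953), (87.21585845947266, 9.391263008117676), 6.6129279136657715)
[[318.05466264 193.49065508]]
mkpad xy 434.3 -216.3 size 107.1 36.3 long axis 4.7
```

View pics/w8.png

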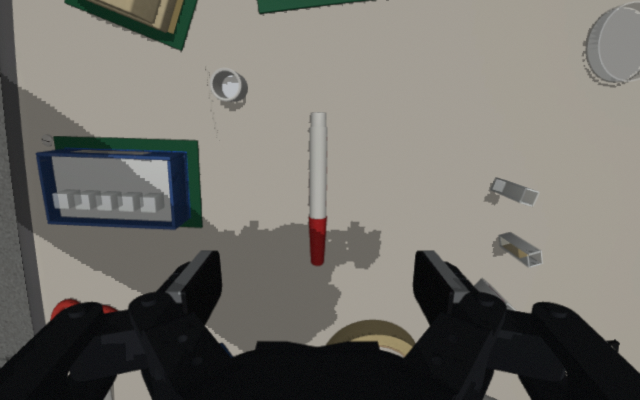

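The marker is centred at column 318, rows 113–266, in line with the fingers. Descending and gripping.

Request:
{"fn": "arm_command", "kwargs": {"targets": [[-0.001,-0.001,0.03,0,0,0],[0,0,0.03,0,0,0],[0,0,0.03,0,0,0],[0,0,0.025,0,0,0],[0,0,0.015,0,0,0],[0,0,0.005,0,0,0],[0,0,0,0,0,0]]}}

```text
time: 23.45
ee_pos: [0.6, -0.3377, 0.0048]
ee_rot: [2.088, 2.346, 0.0]
force: [0.1, -0.5, -0.3]
finger_gap: 0.0851
gripper_force: 0.0
```

Request:
{"fn": "arm_command", "kwargs": {"targets": [[0,0,0,0,0,0],[0,0,0,0,0,0],[0,0,0,0,0,0],[0,0,0,0,0,0],[0,0,0,0,0,0],[0,0,0,0,0,0],[0,0,0,0,0,0],[0,0,0,0,0,0]], "jaw": -1}}

```text
time: 24.45
ee_pos: [0.6002, -0.3379, 0.0048]
ee_rot: [2.088, 2.346, 0.0]
force: [-0.3, 0.3, 5.8]
finger_gap: 0.0132
gripper_force: 59.1
```

Request:
{"fn": "arm_command", "kwargs": {"targets": [[0,0,-0.01,0,0,0],[0,0,-0.03,0,0,0],[0,0,-0.04,0,0,0],[0,0,-0.03,0,0,-7],[0,0,0,0,0,-10],[0,0,0,0,0,-10],[0,0,0,0,0,-10],[0,0,0,0,0,-10]]}}

```text
time: 25.45
ee_pos: [0.5993, -0.3373, 0.114]
ee_rot: [-0.97, -2.987, -0.001]
force: [-0.9, -0.6, -0.2]
finger_gap: 0.0131
gripper_force: 58.5
```

Request:
{"fn": "arm_command", "kwargs": {"targets": [[0,0,0,0,0,-10],[0,0,0,0,0,-10],[0,0,0,0,0,-10],[0,0,0,0,0,-10],[0,0,0,0,0,-9.4],[-0.0145,0.033,0,0,0,0],[-0.0145,0.033,0,0,0,0],[-0.0145,0.033,0,0,0,0]]}}

```text
time: 26.45
ee_pos: [0.6194, -0.2302, 0.1139]
ee_rot: [0.357, -3.12, -0.001]
force: [-0.3, -0.0, 0.3]
finger_gap: 0.0131
gripper_force: 58.6
```

Request:
{"fn": "arm_command", "kwargs": {"targets": [[0,0,0,0,0,0],[0,0,0,0,0,0]]}}

```text
time: 26.7
ee_pos: [0.6196, -0.2315, 0.1142]
ee_rot: [0.358, -3.121, 0.001]
force: [-0.4, -1.0, 0.1]
finger_gap: 0.0131
gripper_force: 58.6
```

```bash
python3 - <<'E'
from h import *
c,im=shot('wrist','w9.png');np.save('w9c.npy',c,allow_pickle=True)
go(.604,-.164,.008,193)
for q,z in (('marker_center',.11),('marker_pad',.003)):
  for r in regions_of('wrist',q)[:2]: print(q,r['conf'],np.round(r['bbox']),maskrect(c,r['mask'],z)[0])
E
```

```text
t 26.8 pos [ 0.6196 -0.232   0.1143] yaw -167.0 j1 -26 j6 -39 gap 0.013
 total shift in current tool axes [-1.000e-04  6.980e-02  1.062e-01] turn [-0.02 -0.01  0.04]  shift after turn [-1.000e-04  6.980e-02  1.063e-01]
marker_center 0.61 [302. 103.  32. 242.] ((610.1739501953125, -234.3997802734375), (124.98104095458984, 15.861161231994629), 13.163728713989258)
marker_pad 0.82 [373. 105.  60. 176.] ((604.137451171875, -164.51693725585938), (149.74981689453125, 36.32819366455078), 12.970130920410156)
```

View pics/w9.png

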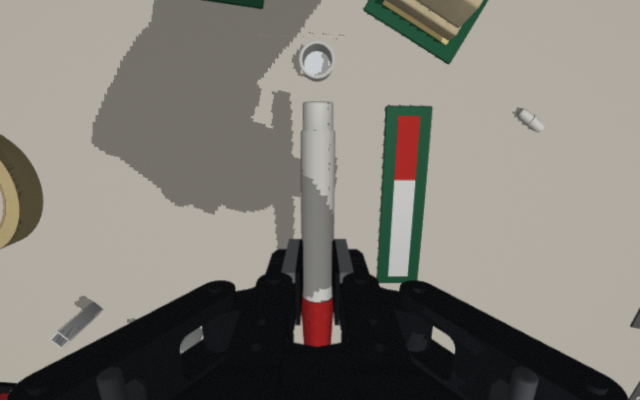

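The marker is held straight with its tip at (318,103). The pad is at (405,193), in line with the tool. I'll compute the tip offset.

```bash
python3 - <<'E'
from h import *
c=np.load('w9c.npy',allow_pickle=True).item()
s=robot.state();p=np.array(s['ee_pos']);R=Ro.from_rotvec(s['ee_rot']).as_matrix()
for dz in (.003,.010,.017):
  P=ray(c,[(318,103),(303,180),(333,180)],p[2]+dz); print(dz,(R.T@(P-p).T).T.round(4))
go(.6041,-.1645,.0085,193)
E
```

```text
0.003 [[ 0.0714  0.0006 -0.003 ]
 [ 0.0389 -0.0059 -0.003 ]
 [ 0.0389  0.0073 -0.003 ]]
0.01 [[ 0.0712  0.0006 -0.01  ]
 [ 0.0403 -0.0056 -0.01  ]
 [ 0.0403  0.0069 -0.01  ]]
0.017 [[ 0.0709  0.0006 -0.017 ]
 [ 0.0417 -0.0053 -0.017 ]
 [ 0.0417  0.0066 -0.017 ]]
t 26.9 pos [ 0.6196 -0.2324  0.1143] yaw -167.0 j1 -26 j6 -39 gap 0.013
 total shift in current tool axes [-0.0002  0.0697  0.1058] turn [-0.01 -0.   -0.01]  shift after turn [-0.0002  0.0697  0.1058]
```

Request:
{"fn": "arm_command", "kwargs": {"targets": [[-0.003,0.02,0,0,0,0],[0,0.03,0,0,0,0],[0,0.0195,0.01,0,0,0],[0,0,0.03,0,0,0],[0,0,0.03,0,0,0],[0,0,0.02,0,0,0],[0,0,0.01,0,0,0],[0,0,0,0,0,0]]}}

```text
time: 27.85
ee_pos: [0.6061, -0.1624, 0.0134]
ee_rot: [0.357, -3.119, -0.001]
force: [-0.1, 0.2, 0.2]
finger_gap: 0.0132
gripper_force: 58.6
```

```bash
python3 - <<'E'
from h import *
go(.607,-.1638,.008,193)
E
```

```text
t 27.9 pos [ 0.6061 -0.1624  0.0134] yaw -166.9 j1 -21 j6 -34 gap 0.013
 total shift in current tool axes [-0.0005 -0.0015  0.0054] turn [ 0.06 -0.09  0.07]  shift after turn [-0.0005 -0.0015  0.0054]
```

Request:
{"fn": "arm_command", "kwargs": {"targets": [[0,-0.0015,0.002,0,0,0],[0,0,0.002,0,0,0],[0,0,0.0015,0,0,0],[0,0,0,0,0,0]]}}

```text
time: 28.35
ee_pos: [0.6073, -0.1645, 0.0089]
ee_rot: [-0.357, 3.121, -0.0]
force: [0.5, -0.6, -0.7]
finger_gap: 0.0131
gripper_force: 58.6
```

Request:
{"fn": "arm_command", "kwargs": {"targets": [[0,0,0,0,0,0],[0,0,0,0,0,0],[0,0,0,0,0,0],[0,0,0,0,0,0],[0,0,-0.01,0,0,0],[0,0,-0.03,0,0,0],[0,0,-0.05,0,0,0],[0,0,-0.05,0,0,0]], "jaw": 1}}

```text
time: 29.35
ee_pos: [0.6071, -0.1644, 0.1507]
ee_rot: [0.357, -3.121, -0.0]
force: [1.0, 0.1, 0.7]
finger_gap: 0.0851
gripper_force: 0.0
```

Request:
{"fn": "arm_command", "kwargs": {"targets": [[0,0,0,0,0,0],[0,0,0,0,0,0]]}}

```text
time: 29.6
ee_pos: [0.6073, -0.1644, 0.1493]
ee_rot: [-0.357, 3.121, -0.0]
force: [0.1, 0.1, -0.8]
finger_gap: 0.0854
gripper_force: 0.0
```

```bash
python3 - <<'E'
from h import *
c,im=shot('wrist','w10.png');np.save('w10c.npy',c,allow_pickle=True)
go(.44,.25,.25,60)
for q,z in (('marker_center',.011),('marker_pad',.003)):
  for r in regions_of('wrist',q)[:2]: print(q,r['conf'],np.round(r['bbox']),maskrect(c,r['mask'],z)[0])
E
```

```text
t 29.6 pos [ 0.6065 -0.1641  0.148 ] yaw -166.9 j1 -21 j6 -34 gap 0.085
 total shift in current tool axes [ 0.0687  0.4411 -0.1015] turn [-7.0000e-02 -1.0000e-01  1.3307e+02]  shift after turn [ 0.2754 -0.3512 -0.102 ]
marker_center 0.94 [307. 110.  19. 152.] ((604.425537109375, -166.10943603515625), (135.90061950683594, 15.519951820373535), 12.677716255187988)
marker_pad 0.96 [296. 103.  43. 159.] ((604.440673828125, -163.9750213623047), (148.96044921875, 35.712215423583984), 13.488777160644531)
```

View pics/w10.png

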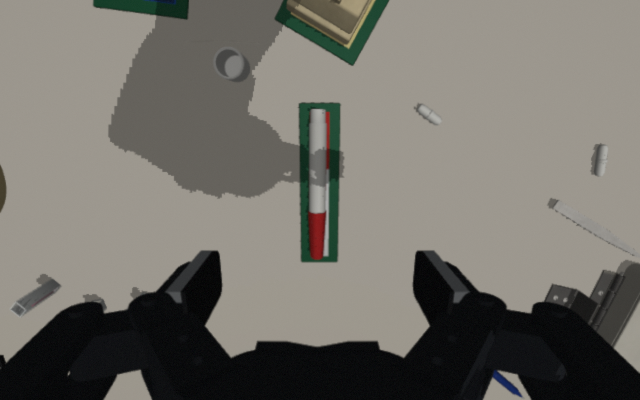

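The marker's centre line is about 2 mm off the bar (pen at column 317, pad at 320). I'll re-centre it by closing on it with the TCP shifted 2 mm.

Request:
{"fn": "arm_command", "kwargs": {"targets": [[0,0.002,0.03,0,0,0],[0,0,0.035,0,0,0],[0,0,0.035,0,0,0],[0,0,0.025,0,0,0],[0,0,0.012,0,0,0],[0,0,0.002,0,0,0],[0,0,0,0,0,0]]}}

```text
time: 30.62
ee_pos: [0.6075, -0.1627, 0.0105]
ee_rot: [-0.357, 3.12, -0.001]
force: [-0.3, 0.6, 0.4]
finger_gap: 0.0851
gripper_force: 0.0
```

Request:
{"fn": "arm_command", "kwargs": {"targets": [[0,0,0,0,0,0],[0,0,0,0,0,0],[0,0,0,0,0,0],[0,0,0,0,0,0],[0,0,0,0,0,0],[0,0,0,0,0,0],[0,0,0,0,0,0],[0,0,0,0,0,0]], "jaw": -1}}

```text
time: 31.62
ee_pos: [0.6072, -0.1628, 0.0104]
ee_rot: [-0.357, 3.121, -0.001]
force: [-1.7, -0.0, 5.6]
finger_gap: 0.0122
gripper_force: 59.1
```

```bash
python3 - <<'E'
from h import *
go(.607,-.1625,.008,193)
E
```

```text
t 31.6 pos [ 0.6072 -0.1628  0.0104] yaw -166.9 j1 -21 j6 -34 gap 0.012
 total shift in current tool axes [0.0001 0.0003 0.0024] turn [-0.04  0.03  0.06]  shift after turn [0.0001 0.0003 0.0024]
```

Request:
{"fn": "arm_command", "kwargs": {"targets": [[0,0,0,0,0,0],[0,0,0,0,0,0],[0,0,0,0,0,0],[0,0,0,0,0,0],[0,0,-0.01,0,0,0],[0,0,-0.03,0,0,0],[0,0,-0.05,0,0,0],[0,0,-0.05,0,0,0]], "jaw": 1}}

```text
time: 32.62
ee_pos: [0.6067, -0.1624, 0.1517]
ee_rot: [-0.357, 3.121, 0.0]
force: [1.2, -0.4, -0.0]
finger_gap: 0.0856
gripper_force: 0.0
```

Request:
{"fn": "arm_command", "kwargs": {"targets": [[0,0,0,0,0,0],[0,0,0,0,0,0]]}}

```text
time: 32.88
ee_pos: [0.6068, -0.1625, 0.1503]
ee_rot: [-0.357, 3.121, -0.0]
force: [-0.5, -0.5, 0.1]
finger_gap: 0.0856
gripper_force: 0.0
```

```bash
python3 - <<'E'
from h import *
c,im=shot('wrist','w11.png')
for q,z in (('marker_center',.011),('marker_pad',.003)):
  for r in regions_of('wrist',q)[:1]: print(q,r['conf'],np.round(r['bbox']),maskrect(c,r['mask'],z)[0])
print(colrect(c,im,(280,90,355,280),lambda h,s,v:(h>50)&(h<90)&(s>95),.003,31))
E
```

```text
marker_center 0.61 [308. 110.  20. 149.] ((603.328857421875, -164.3123779296875), (136.1827850341797, 15.589811325073242), 12.686101913452148)
marker_pad 0.85 [296. 103.  42. 157.] ((604.169921875, -164.00723266601562), (148.2778778076172, 35.01949691772461), 13.037731170654297)
xy 604.0 -164.0 size 146.4 34.2 long axis 13.2
```

Request:
{"fn": "arm_command", "kwargs": {"targets": [[0,0,0,0,0,-9],[0,0,0,0,0,-9],[0,0,0,0,0,-9],[0,0,0,0,0,-8]]}}

```text
time: 33.52
ee_pos: [0.6058, -0.1621, 0.148]
ee_rot: [1.285, -2.864, -0.004]
force: [0.5, 0.4, -0.1]
finger_gap: 0.0849
gripper_force: 0.0
```

Request:
{"fn": "arm_command", "kwargs": {"targets": [[-0.0227,0.0433,0,0,0,0],[-0.0227,0.0433,0,0,0,0],[-0.0227,0.0433,0,0,0,0],[-0.0227,0.0433,0,0,0,0],[-0.0227,0.0433,0,0,0,0],[-0.0227,0.0433,0,0,0,0],[-0.0227,0.0433,0,0,0,0],[-0.0227,0.0433,0,0,0,0]]}}

```text
time: 34.52
ee_pos: [0.4688, 0.2052, 0.1484]
ee_rot: [1.278, -2.867, -0.001]
force: [1.2, -0.1, 0.3]
finger_gap: 0.0855
gripper_force: 0.0
```

Request:
{"fn": "arm_command", "kwargs": {"targets": [[-0.0227,0.0433,0,0,0,0],[-0.0227,0.0433,0,0,0,0],[-0.0227,0.0433,0,0,0,0],[0,0,0,0,0,0],[0,0,0,0,0,0]]}}

```text
time: 35.15
ee_pos: [0.4187, 0.3409, 0.1486]
ee_rot: [1.279, -2.867, 0.001]
force: [0.8, 0.6, -0.0]
finger_gap: 0.0852
gripper_force: 0.0
```

```bash
python3 - <<'E'
from h import *
c,im=shot('wrist','w12.png');np.save('w12c.npy',c,allow_pickle=True)
go(.42,.34,.01,228)
for q,z in (('pipette_bulb_center',.02),('bulb_pad',.003)):
  for r in regions_of('wrist',q)[:2]: print(q,r['conf'],np.round(r['bbox']),maskrect(c,r['mask'],z)[0])
cv2.imwrite('pics/w1112.png',np.vstack([cv2.imread('pics/w11.png')[80:290],cv2.imread('pics/w12.png')[0:390]]))
E
```

```text
t 35.2 pos [0.419  0.3405 0.1489] yaw -132.0 j1 32 j6 -16 gap 0.085
 total shift in current tool axes [-0.0006 -0.0011  0.1389] turn [ 0.01 -0.12  0.03]  shift after turn [-0.0003 -0.001   0.1389]
pipette_bulb_center 0.7 [290. 147.  43.  93.] ((420.44146728515625, 336.2548522949219), (80.65372467041016, 38.55461883544922), 48.109474182128906)
bulb_pad 0.67 [128.   2.  82.  88.] ((429.1910095214844, 165.697021484375), (68.39654541015625, 68.41618347167969), 46.59413528442383)
```

View pics/w1112.png

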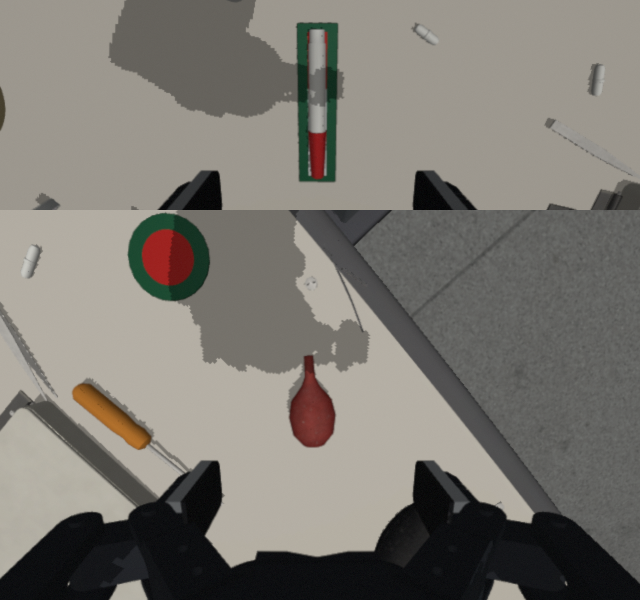

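The top half of the composite shows the marker now centred on its bar. Below it the bulb is at (312,415), stem up at (308,360), with the pad at (169,257). I'll find the bulb's round part with a distance transform.

```bash
python3 - <<'E'
from h import *
c=np.load('w12c.npy',allow_pickle=True).item()
im=cv2.imread('pics/w12.png')[:,:,::-1].copy();h=cv2.cvtColor(im,cv2.COLOR_RGB2HSV).astype(int)
m=((h[...,1]>90)&((h[...,0]<12)|(h[...,0]>165))).astype(np.uint8);m[:,:270]=0;m[:,350:]=0
d=cv2.distanceTransform(m,cv2.DIST_L2,5);y,x=np.unravel_index(d.argmax(),d.shape);print(x,y,d.max())
P=ray(c,[(x,y)],.02)[0];print(P)
for yy in range(170,240,6):
    r=np.where(m[yy])[0]; print(yy,len(r),r.min(),r.max(),end='; ')
print(colrect(c,im,(110,0,230,110),lambda h,s,v:(s>110),.003))
go(P[0],P[1],.006,228.1)
E
```

```text
312 206 22.575197
[0.42810448 0.34482962 0.02      ]
170 13 304 316; 176 18 302 319; 182 28 298 325; 188 37 293 329; 194 41 291 331; 200 44 290 333; 206 45 290 334; 212 43 291 333; 218 42 292 333; 224 38 294 331; 230 28 299 326; 236 12 307 318; xy 429.0 166.1 size 67.3 66.9 long axis -48.8
t 35.3 pos [0.4196 0.3403 0.1493] yaw -132.0 j1 32 j6 -16 gap 0.085
 total shift in current tool axes [-0.0092 -0.0033  0.1433] turn [ 0.   -0.06 -0.13]  shift after turn [-0.009  -0.0033  0.1433]
```

Request:
{"fn": "arm_command", "kwargs": {"targets": [[-0.009,-0.003,0.02,0,0,0],[0,0,0.03,0,0,0],[0,0,0.03,0,0,0],[0,0,0.03,0,0,0],[0,0,0.02,0,0,0],[0,0,0.013,0,0,0],[0,0,0,0,0,0]]}}

```text
time: 36.17
ee_pos: [0.4273, 0.3452, 0.006]
ee_rot: [1.277, -2.868, 0.0]
force: [-0.1, 0.1, 0.9]
finger_gap: 0.0856
gripper_force: 0.0
```

Request:
{"fn": "arm_command", "kwargs": {"targets": [[0,0,0,0,0,0],[0,0,0,0,0,0],[0,0,0,0,0,0],[0,0,0,0,0,0],[0,0,0,0,0,0],[0,0,0,0,0,0],[0,0,0,0,0,0],[0,0,0,0,0,0]], "jaw": -1}}

```text
time: 37.17
ee_pos: [0.4285, 0.3469, 0.0078]
ee_rot: [-1.279, 2.867, 0.0]
force: [-0.7, 0.1, 6.9]
finger_gap: 0.0285
gripper_force: 59.4
```

Request:
{"fn": "arm_command", "kwargs": {"targets": [[0,0,-0.01,0,0,0],[0,0,-0.03,0,0,0],[0,0,-0.04,0,0,0],[0.02,-0.01,-0.03,0,0,0],[0.03,-0.02,0,0,0,0],[0.03,-0.02,0,0,0,0],[0,0,0,0,0,0],[0,0,0,0,0,0]]}}

```text
time: 38.17
ee_pos: [0.4115, 0.2536, 0.117]
ee_rot: [-1.279, 2.869, 0.001]
force: [0.6, -0.0, -0.7]
finger_gap: 0.0282
gripper_force: 58.8
```

```bash
python3 - <<'E'
from h import *
c,im=shot('wrist','w13.png');np.save('w13c.npy',c,allow_pickle=True)
go(.429,.166,.009,228)
for r in regions_of('wrist','bulb_pad')[:2]: print(r['conf'],np.round(r['bbox']),maskrect(c,r['mask'],.003)[0])
E
```

```text
t 38.2 pos [0.4117 0.2539 0.117 ] yaw -131.9 j1 24 j6 -24 gap 0.028
 total shift in current tool axes [ 0.054  -0.0716  0.108 ] turn [-0.    0.04  0.09]  shift after turn [ 0.0538 -0.0717  0.108 ]
0.68 [181.  88.  90.  90.] ((428.9984436035156, 166.06166076660156), (69.1283950805664, 69.80110931396484), 80.78137969970703)
```

View pics/w13.png

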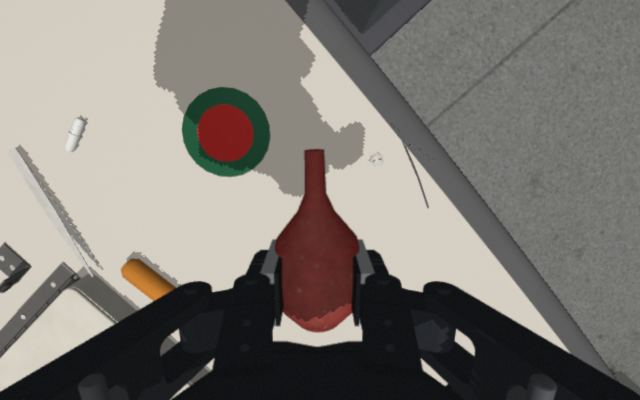

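The bulb is held with its stem tip at (314,150). The pad is at (226,131), which confirms its position of (0.429, 0.166). I'll check the in-hand offset and place it.

```bash
python3 - <<'E'
from h import *
c=np.load('w13c.npy',allow_pickle=True).item();c2=np.load('w12c.npy',allow_pickle=True).item()
s=robot.state();p=np.array(s['ee_pos']);R=Ro.from_rotvec(s['ee_rot']).as_matrix()
print((R.T@(ray(c,[(314,150)],p[2]+.013)[0]-p)).round(4))
print((R.T@(ray(c2,[(308,147)],.02)[0]-[.4281,.3448,.02])).round(4))
E
```

```text
[ 0.0539 -0.0012 -0.013 ]
[ 0.051  -0.0031 -0.    ]
```

Request:
{"fn": "arm_command", "kwargs": {"targets": [[0.02,-0.025,0,0,0,0],[0.02,-0.03,0,0,0,0],[0.014,-0.017,0.02,0,0,0],[0,0,0.03,0,0,0],[0,0,0.03,0,0,0],[0,0,0.015,0,0,0],[0,0,0.005,0,0,0],[0,0,0,0,0,0]]}}

```text
time: 39.28
ee_pos: [0.4294, 0.1655, 0.0172]
ee_rot: [-1.28, 2.868, -0.0]
force: [0.7, -0.2, -1.6]
finger_gap: 0.0281
gripper_force: 58.8
```

```bash
python3 - <<'E'
from h import *
go(.429,.166,.0105,228)
E
```

```text
t 39.3 pos [0.4294 0.1655 0.0172] yaw -131.9 j1 13 j6 -35 gap 0.028
 total shift in current tool axes [-0.0001  0.0007  0.0067] turn [-0.02  0.03  0.1 ]  shift after turn [-0.0001  0.0007  0.0067]
```

Request:
{"fn": "arm_command", "kwargs": {"targets": [[-0.0025,0,0.002,0,0,0],[0,0,0.002,0,0,0],[0,0,0.002,0,0,0],[0,0,0.0005,0,0,0],[0,0,0,0,0,0]]}}

```text
time: 39.9
ee_pos: [0.4308, 0.167, 0.0108]
ee_rot: [-1.279, 2.869, -0.0]
force: [-0.6, 0.1, 4.9]
finger_gap: 0.0278
gripper_force: 59.5
```

Request:
{"fn": "arm_command", "kwargs": {"targets": [[0,0,0,0,0,0],[0,0,0,0,0,0],[0,0,0,0,0,0],[0,0,0,0,0,0],[0,0,-0.01,0,0,0],[0,0,-0.03,0,0,0],[0,0,-0.05,0,0,0],[0,0,-0.05,0,0,0]], "jaw": 1}}

```text
time: 40.9
ee_pos: [0.4302, 0.1668, 0.1522]
ee_rot: [1.279, -2.869, 0.0]
force: [0.8, 0.1, -0.0]
finger_gap: 0.0854
gripper_force: 0.0
```

Request:
{"fn": "arm_command", "kwargs": {"targets": [[0,0,0,0,0,0],[0,0,0,0,0,0]]}}

```text
time: 41.15
ee_pos: [0.4303, 0.1669, 0.1505]
ee_rot: [-1.279, 2.869, -0.0]
force: [-0.2, -0.1, 0.3]
finger_gap: 0.0856
gripper_force: 0.0
```

```bash
python3 - <<'E'
from h import *
c,im=shot('wrist','w14.png');np.save('w14c.npy',c,allow_pickle=True);go(.429,.166,.01,228)
for q,z in (('pipette_bulb_center',.023),('bulb_pad',.003)):
  for r in regions_of('wrist',q)[:1]: print(q,r['conf'],np.round(r['bbox']),maskrect(c,r['mask'],z)[0])
h=cv2.cvtColor(im,cv2.COLOR_RGB2HSV).astype(int)
print('pad green',colrect(c,im,(240,110,400,270),lambda h,s,v:(h>50)&(h<95)&(s>90),.003,3))
for q in [(.429,.166,.003),(.429,.166,.023)]: print(proj(c,q))
cv2.imwrite('pics/w14b.png',cv2.resize(im[100:290,220:420,::-1],(600,570),interpolation=cv2.INTER_CUBIC))
E
```

```text
t 41.2 pos [0.4295 0.1667 0.1495] yaw -131.9 j1 13 j6 -35 gap 0.086
 total shift in current tool axes [ 0.0006 -0.0002  0.1395] turn [ 0.06 -0.09  0.07]  shift after turn [ 0.0008 -0.      0.1395]
bulb_pad 0.55 [280. 154.  76.  66.] ((409.8365783691406, 176.49078369140625), (63.68998718261719, 24.89974021911621), 59.97084045410156)
pad green xy 410.0 176.4 size 62.9 23.5 long axis 59.1
[[317.55228336 188.81224384]]
[[317.55957348 193.90882276]]
```

View pics/w14b.png

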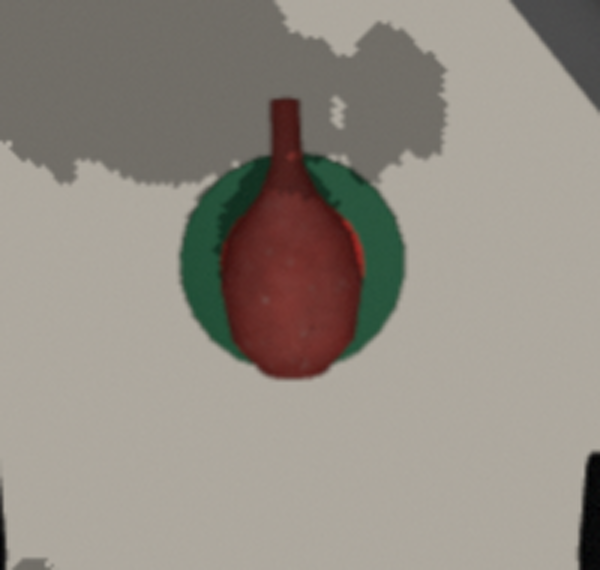

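The bulb's round part is centred on the disc: body centre about (292,282) in the crop, with the disc centre at that height at (292,281). The gripper is clear, so I'm handing in.

```bash
python3 -c "
from plant import robot
print(robot.close_job())"
```

```text
the job is handed in; nothing more can be done
None
```

The job is handed in at about 41 s: by the wrist camera, the cuvette box, adaptor, marker and right-most bulb lie on their pads, each within about 2 mm of its print; no verdict came back.

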